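# Expose a pigment swatch under the low lamp head

### The arm

A 6-joint arm with a two-finger parallel gripper is mounted at the origin on the work surface. World frame = base frame: x ahead of the robot, y to its left, z up, the work surface at z = 0. Lengths are in m, angles in rad, forces in N, time in s.
With the tool pointing down it reaches from about 0.375 to 0.9 m from the base axis. Payload 3.1 kg.
Tool frame: the origin (TCP) lies between the finger pads; the fingertips stand 8 mm ahead of it and the grasp point (between the pads) lies 11 mm behind it; z points along the fingers, y is the line along which they close (so a half turn about z gives the same grasp; the last joint's range is limited). The gripper opens to 87 mm and grips with 3 to 60 N. Pads are 19 mm wide; open, the fingers measure 117 mm over their backs; the gripper's body (75 mm by 190 mm) begins 51 mm behind the grasp point.
Start: joints at [1.036, 0.527, 1.433, -0, 1.181, -0.178], TCP at [0.218, 0.586, 0.231] pointing down, gripper open.
Joint ranges: [-3.08, 3.08], [-0.75, 2.2], [0.22, 2.44], [-1.43, 4.57], [0, 2.65], [-2.85, 2.85]. Speed limits (rad/s): [2.79, 2.79, 3.14, 3.14, 3.14, 3.14].

### API

Orientations are given as a unit quaternion [x, y, z, w].
In Python, from rig import robot, vision, job gives the robot as it stands.
- The arm moves only by the shell command python3 -m handwheel 'ROWS' [OPENING] [FORCE]. ROWS is JSON, a list of rows, each a list of 4 numbers: the shift along the tool's x, y, z as a fraction of full scale, then the turn about the tool's z as a fraction of full scale. A call has 1 to 20 rows; each row is the pose to reach, as a shift and turn from the pose commanded when the call began, along the tool's axes at that moment, turning the shorter way round; what a row does not reach only later rows make up. Full scale, the value 1, is 300 mm for a shift and 2 pi rad for a turn. A row lasts 1/12 s, in which the tool goes at most 41.7 mm and 7.16 degrees, less where a joint would pass 70% of its speed; a pose out of reach is approached as far as the arm can. A call with a number of a shift or a turn outside -1 to 1 is refused whole. A call with a gripper value outside its range is refused whole. OPENING is the opening in per cent of the stroke, from 0 (shut) to 100 (fully open), set as the call begins (- or left out, the last holds). The fingers move at their own pace and stop on an object; FORCE is the grip in N (left out, the last holds). Time passes only in rows, so rows that repeat a pose let the fingers close. It gives the time, the measured TCP pose, the force, the opening and the grip force at its end, in the units of the state.
- robot.get_obs(): the state, without advancing time (a new reading comes with each control period).
- vision.camera(name): name is "side" or "top" or "wrist"; returns a dict with "frame" (384x512x3 uint8, red, green, blue), "K" (3x3 intrinsics, pixels), "k1" (the pictures are not rectified: a ray, as slopes to the right and down, at radius r is drawn at 1 + k1 r^2 times it, then the intrinsics apply), "cam_to_world" (4x4, takes a point from camera to world coordinates); the wrist camera has in their place "hand_eye" (4x4, takes a point from camera to tool coordinates, whose origin is the TCP and whose axes are the flange's). Camera axes: x right, y down, z forward; pixel columns grow to the right and rows downward; lengths in m; the calibration is good to about 2 mm. A picture is of the moment at which its call begins: read the wrist's pose just before it. There is no depth.
- job.hand_in(): hands the job in; it is judged then, once.
Trained networks look in the newest picture that a camera, given by its name, has taken for a name from the list of things; names that differ only in an ending like _2 or _b are one class to them, and where a whole thing is asked for, a point or a joint stands for the part that bears it (a point fixed in the world has none). Each returns a list of dicts, best first, with "conf" (0 to 1); they miss things now and then, are a little off and sometimes report something else, mostly with a low value. They report only what shows in the picture. A call takes as long as a camera call.
- vision.look_for(camera, label): "point" ([row, column] in pixels, amid what is visible of it).
- vision.outline_of(camera, label): "mask" (384x512 bool, what is visible of it) and "point" ([row, column] in pixels, amid what is visible of it).
The state is a dict: "time": time; "q": joint angles; "joint_velocities": joint speeds; "joint_torque": joint torques, N m; "position": TCP position; "tool_rot": TCP orientation; "ft_force": force on the tool from outside, world axes, zero at the start; "moment": the same for the moment, N m; "grip_width": finger opening in m; "grip_force": force on a finger pad.
Only numpy, scipy, OpenCV 4.12 (cv2) and the standard library are available. Lean on these libraries where they do the work, as an engineer would, in place of code of your own. Each camera call takes 0.05 s, during which the arm holds its last target. There are 200 camera calls.

### The job

Start a light-fastness test: lift the oblong wooden swatch carrier into the open lead-in of the lamp station, then push it under the low lamp head until it is fully home against the far end stop. Then wind the clockwork timer's wing key clockwise, a part turn at a time, until it is fully wound, and only then throw the lamp lever all the way over. Let go of everything, and leave the other things on the table where they are.

Things in the scene. Friction and masses are not known exactly. Their poses are not given: they have to be found in the camera images.
- carrier: oblong wooden block with a flat painted swatch on top: 100 mm long (its x), 60 mm wide (its y), 26 mm high, about 0.15 kg; origin at the centre of its underside, z up. The same either way round. It lies flat on the table to the robot's left, in one of two places (the round dish has the other).
- station: grey lamp station fixed to the table. Its +x is the pushing direction (roughly towards the robot's right); origin on the table surface below the middle of the tunnel's mouth; z up. Base plate 6 mm thick, 130 mm wide, x = -150 to +115 mm; the carrier slides on it. The lamp head is an upright-faced gantry over x = 0 to 90 mm, 130 mm wide, its top 150 mm above the table.
- lead_in (a point): on top of the base plate (6 mm above the table), on the centre line at station x = -85 mm: middle of the lead-in, open above, where the carrier is laid, long way along the push. Lead-in runs from station x = -150 mm to the mouth at 0, between rails 6 mm thick with tops 14 mm above the table; inner faces 80 mm apart at the outer end, narrowing to 65 mm at the mouth.
- mouth (a point): on top of the base plate, middle of the tunnel's mouth (station x = 0). The tunnel is 65 mm wide and 32 mm high above the plate: 6 mm of headroom over a carrier. The lamp head's tall front face stands right above, so at the end of the push an upright tool's body would strike it: lean the tool about 40 degrees, fingers pointing forward and down.
- home (a point): on top of the base plate at station x = 45 mm: where the carrier's origin is when it is fully home. Its front end then touches the end stop, a bar 12 mm high with its face at station x = 95 mm, just beyond the tunnel's exit, and its rear end stands 5 mm out of the mouth.
- control: grey control box fixed to the table at the robot's right, 230 mm (its x) by 110 mm (its y) by 45 mm high; origin under its centre, z up. On top it carries the wing key at x = -65 mm and the lamp lever on a block (70 by 50 by 25 mm) at x = +70 mm, both at y = 0.
- key_grip (a point): on the upright axis of the brass wing key, at the height to grip it (77.5 mm above the table, 32.5 mm above the box's top). The wing is a flat upright bar 44 mm long along this point's x, 10 mm thick along its y, reaching from 15 mm below this point to 13 mm above it, on a stem 16 mm across and 16 mm high. The point turns with the key.
- key (a joint): winding of the key in rad: 0 unwound, 3.0 fully wound at a hard stop; grows as the key turns clockwise seen from above. A ratchet-like friction (about 0.1 N m to turn, spring included) holds it where it is let go. It starts somewhere between 0 and 0.4.
- lamp_tip (a point): centre of the black ball (26 mm across) at the tip of the lamp lever, a 10 mm rod 60 mm long from its pivot (67 mm above the table) to the ball centre. The lever swings about the control box's y: it starts leaning towards the box's -x (ball about 120 mm above the table) and is thrown towards the box's +x, where it leans as much the other way.
- lamp (a joint): lever angle in rad: 0 off (leaning to the box's -x), 1.0 fully on (leaning to +x). Light friction (0.06 N m); stays where it is left.
- dish: round low wooden pigment dish, 76 mm across, 26 mm high; a bystander that may lie where the carrier might; origin at the centre of its underside
- jar: squat amber glass jar with lid, 68 mm across, 100 mm high; bystander; origin under its centre
- tall_jar: tall clear jar with black lid, 60 mm across, 120 mm high; bystander; origin under its centre
- mortar: white bowl, 110 mm across, 60 mm high; bystander; origin under its centre
- mug: white mug, 76 mm across, 90 mm high; bystander; origin under its centre
- brush: wooden brush lying flat, 160 mm long along its own x, 20 mm thick; bystander; origin under its middle
- spoon: steel spoon lying flat, 150 mm long along its own x, 20 mm thick; bystander; origin under its middle

How it is judged:
On the way, in this order (a step that is already met when the one before it is completed fails the run):
1. the carrier lies flat in the lead-in, on the base plate, its centre still short of the mouth (y of carrier in the frame of station between -0.012 and 0.012 m and z of carrier in the frame of station between 0.002 and 0.01 m and angle between carrier's own z axis and vertical below 0.06 rad and x of carrier in the frame of station between -0.13 and 0 m), for 0.2 s.
2. the carrier is fully home under the lamp head, against the end stop (x of carrier in the frame of station between 0.041 and 0.049 m and y of carrier in the frame of station between -0.005 and 0.005 m and z of carrier in the frame of station between 0.003 and 0.009 m and angle between the x axis of carrier and the x axis of station, either way round below 0.08 rad), for 0.2 s.
3. the timer key is fully wound (value of joint key above 2.8 rad), for 0.2 s.
4. the lamp lever is thrown over (value of joint lamp above 0.85 rad), for 0.2 s.
At the end, for the whole second after the job is handed in: The carrier lies at rest flat on the base plate under the lamp head, within 4 mm of touching the end stop, within 5 mm of the tunnel's centre line and within 0.08 rad of its direction; the key stands past 2.8 rad (stop at 3.0) and the lamp lever past 0.85 rad (of 1.0) (all of step 2 and value of joint key above 2.8 rad and value of joint lamp above 0.85 rad and linear speed of carrier below 0.01 m/s).
It fails at once if the key is wound up before the carrier is home (value of joint key above 1.2 rad and not (x of carrier in the frame of station above 0.041 m)).
It fails at once if the lamp is switched on before the key is fully wound (value of joint lamp above 0.7 rad and value of joint key below 2.75 rad).
It fails at once if a bystander is shifted by more than 30 mm (distance of any of dish, jar, tall_jar, mortar, mug, brush, spoon from where it was at the start of the episode above 0.03 m).
It also fails if it takes over 69 s, if anything falls off the work surface, if the arm or the gripper's body presses on something with over 40 N, if the wrist force passes 120 N, or if a joint passes its speed limit or range.

## Working session

There is one attempt and no reset: what is moved stays moved. The work goes in short steps, Python scripts to look and compute and a shell command to move; the robot and the scene stay as the last step left them, time stands still between calls to the robot, and variables do not carry over. Pictures are saved under pics/ and viewed, at most 10 in all, crops included, and the job is handed in when it is done.

```bash
mkdir -p pics
cat > h.py <<'E'
import numpy as np, cv2
from rig import robot, vision, job
from scipy.spatial.transform import Rotation as R
def snap(n, save=None):
    o=robot.get_obs(); c=vision.camera(n)
    if 'cam_to_world' in c: T=np.array(c['cam_to_world'])
    else:
        W=np.eye(4); W[:3,:3]=R.from_quat(o['tool_rot']).as_matrix(); W[:3,3]=o['position']; T=W@np.array(c['hand_eye'])
    c['T']=T
    if save: cv2.imwrite('pics/'+save, np.array(c['frame'])[:,:,::-1])
    return c
def proj(c,P):
    P=np.atleast_2d(P); T=np.linalg.inv(c['T']); q=P@T[:3,:3].T+T[:3,3]
    s=q[:,:2]/q[:,2:]; r2=(s**2).sum(1,keepdims=True); s=s*(1+c['k1']*r2)
    K=np.array(c['K']); return np.c_[s[:,1]*K[1,1]+K[1,2], s[:,0]*K[0,0]+K[0,2]]
def lift(c,rc,z):
    rc=np.atleast_2d(rc).astype(float); K=np.array(c['K'])
    d=np.c_[(rc[:,1]-K[0,2])/K[0,0],(rc[:,0]-K[1,2])/K[1,1]]; s=d.copy()
    for _ in range(30): s=d/(1+c['k1']*(s**2).sum(1,keepdims=True))
    v=np.c_[s,np.ones(len(s))]@c['T'][:3,:3].T; o=c['T'][:3,3]
    return o+v*((z-o[2])/v[:,2:])
E
python3 - <<'E'
from h import *
o=robot.get_obs(); print(o)
for n in ['top','side','wrist']:
    c=snap(n,n+'0.png'); print(n,c['T'].round(3).tolist(),c['K'],c['k1'])
    for l in ['carrier','station','control','key','lamp','dish','jar','tall_jar','mortar','mug','brush','spoon']:
        r=vision.look_for(n,l)
        print(l,[(np.round(x['point']).tolist(),round(x['conf'],2),lift(c,x['point'],0.03)[0].round(3).tolist()) for x in r[:2]])
E
```

```text
{'time': 0.0, 'q': array([ 1.03647114e+00,  5.28430508e-01,  1.43390671e+00, -5.36061643e-06,
        1.18136208e+00, -1.78488017e-01]), 'joint_velocities': array([ 0.00024404,  0.00236672,  0.00134852,  0.00084383, -0.00019169,
       -0.00044454]), 'joint_torque': array([ 2.21453238e-04, -4.40036631e+01, -1.76596856e+01,  6.34972542e-02,
        5.78921009e-02, -1.61001872e-04]), 'position': array([0.21733499, 0.58524035, 0.2295921 ]), 'tool_rot': array([ 1.76980295e-01,  9.84213831e-01, -9.87995203e-04, -3.65191660e-04]), 'ft_force': array([-0.43518979,  0.76232125,  0.20485899]), 'moment': array([-0.00290635,  0.01043038,  0.06230942]), 'grip_force': 0.0, 'grip_width': 0.08705157622335415}
top [[-0.003, -0.989, 0.15, 0.358], [-1.0, 0.003, 0.001, -0.018], [-0.002, -0.15, -0.989, 1.467], [0.0, 0.0, 0.0, 1.0]] [[499.35222828   0.         253.37553811]
 [  0.         499.35222828 192.15799467]
 [  0.           0.           1.        ]] -0.07185218785062314
carrier [([242.0, 143.0], 0.73, [0.432, 0.302, 0.03])]
station [([197.0, 235.0], 0.81, [0.56, 0.036, 0.03])]
control [([215.0, 34
[... 1428 characters left out ...]
 -0.24, 0.03]), ([141.0, 279.0], 0.35, [0.751, 0.269, 0.03])]
mortar [([139.0, 277.0], 0.87, [0.751, 0.279, 0.03])]
mug [([213.0, 346.0], 0.67, [0.778, -0.095, 0.03])]
brush [([194.0, 155.0], 0.9, [0.352, 0.124, 0.03])]
spoon [([270.0, 176.0], 0.72, [0.351, -0.147, 0.03]), ([159.0, 170.0], 0.71, [0.42, 0.271, 0.03])]
wrist [[0.349, 0.902, 0.254, 0.147], [0.937, -0.335, -0.095, 0.612], [-0.001, 0.272, -0.962, 0.385], [0.0, 0.0, 0.0, 1.0]] [[292.62685051   0.         252.95437988]
 [  0.         292.62685051 190.74041541]
 [  0.           0.           1.        ]] -0.027095170235279593
carrier []
station []
control []
key []
lamp []
dish []
jar []
tall_jar []
mortar []
mug []
brush []
spoon []
```

Run:
```python
import cv2
for n in ['top','side']:
    i=cv2.imread(f'pics/{n}0.png')
    i=i[100:310,90:430] if n=='top' else i[110:384,90:440]
    i=cv2.resize(i,None,fx=2.2,fy=2.0 if n=='side' else 2.2,interpolation=cv2.INTER_CUBIC); cv2.imwrite(f'pics/{n}1.png',i)
```

```text
(no output)
```

View pics/top1.png

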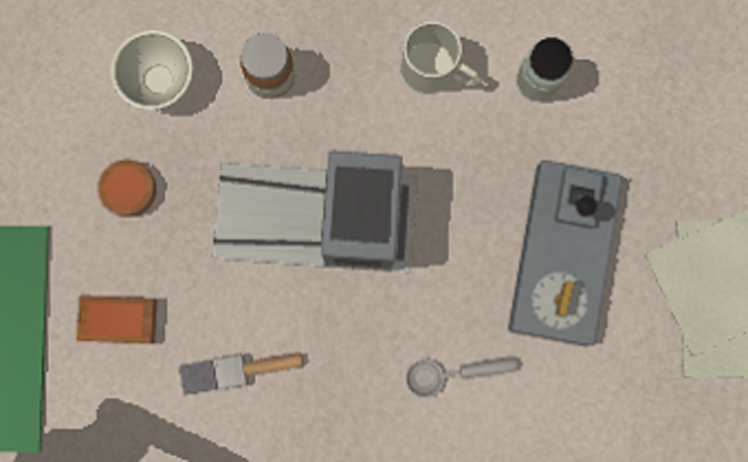

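View pics/side1.png

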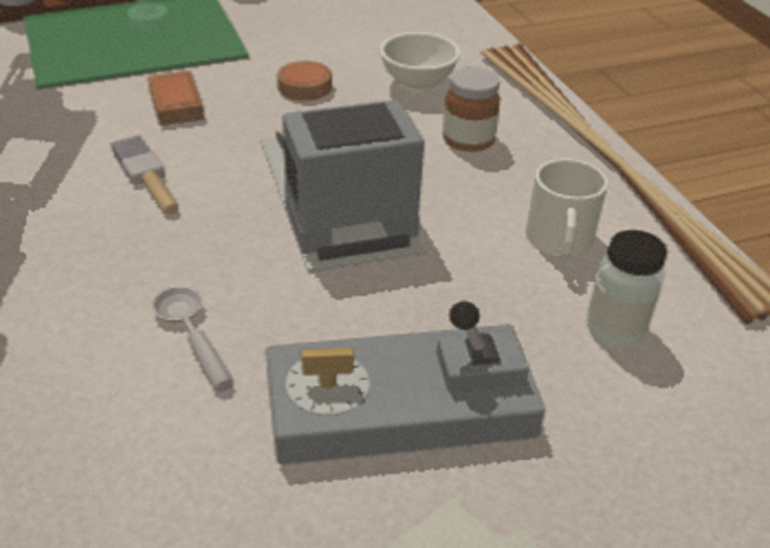

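```bash
cat > fit.py <<'E'
from h import *
from scipy.optimize import minimize
def box(x0,x1,y0,y1,z0,z1): return np.array([[x,y,z] for x in(x0,x1) for y in(y0,y1) for z in(z0,z1)])
M={'carrier':[box(-.05,.05,-.03,.03,0,.026)],
'station':[box(-.15,.115,-.065,.065,0,.006),box(0,.09,-.065,.065,0,.15)],
'control':[box(-.115,.115,-.055,.055,0,.045),box(.035,.105,-.025,.025,.045,.07)]}
def rend(c,m,p):
    im=np.zeros((384,512),np.uint8); a=R.from_euler('z',p[2]).as_matrix()
    for b in M[m]:
        q=proj(c,b@a.T+[p[0],p[1],0])[:,::-1]
        h=cv2.convexHull(np.float32(q)); cv2.fillConvexPoly(im,np.int32(np.round(h*16)),255,cv2.LINE_AA,4)
    return im/255.
def fit(cs,masks,m,p0):
    ms=[cv2.GaussianBlur(k.astype(float),(0,0),1.2) for k in masks]
    f=lambda p:sum((( cv2.GaussianBlur(rend(c,m,p),(0,0),1.2)-k)**2).sum() for c,k in zip(cs,ms))
    best=None
    for d in (-.1,0,.1):
        r=minimize(f,np.array(p0)+[0,0,d],method='Nelder-Mead',options=dict(initial_simplex=np.array(p0)+[0,0,d]+np.array([[0,0,0],[.02,0,0],[0,.02,0],[0,0,.1]]),xatol=2e-4,fatol=.05))
        if best is None or r.fun<best.fun: best=r
    return best.x.round(4),round(best.fun,1),[int(k.sum()) for k in masks]
E
python3 - <<'E'
from fit import *
D={}
cs={}
for n in ['top','side']:
    cs[n]=snap(n); D[n]={l:vision.outline_of(n,l) for l in M}
for l,p0 in dict(carrier=(.43,.3,-1.57),station=(.56,.06,-1.57),control=(.51,-.3,-.1)).items():
    for ns in (['top'],['side'],['top','side']):
        try: print(l,ns,*fit([cs[n] for n in ns],[D[n][l][0]['mask'] for n in ns],l,p0))
        except Exception as e: print(l,ns,e)
# wing key, brass pixels
for n in cs:
    f=np.array(cs[n]['frame']); h=cv2.cvtColor(f,cv2.COLOR_RGB2HSV)
    m=(h[...,0]>15)&(h[...,0]<28)&(h[...,1]>130)&(h[...,2]>90)
    rr,cc=np.nonzero(m); k=(rr>190)&(cc>200)&(cc<400) ; rr,cc=rr[k],cc[k]
    print(n,len(rr)); 
    if len(rr)>5:
        P=lift(cs[n],np.c_[rr,cc],.09); c0=np.median(P,0); k=np.linalg.norm(P-c0,axis=1)<.04; P=P[k]; 
        u,s,v=np.linalg.svd(P[:,:2]-P[:,:2].mean(0)); print(P.mean(0),v[0],s, P[:,0].min(),P[:,0].max())
    r=vision.look_for(n,'lamp_tip'); print([(x['point'],x['conf'],lift(cs[n],x['point'],.12)) for x in r[:2]])
E
```

```text
carrier ['top'] [ 0.424   0.3054 -1.6256] 24.6 [736]
carrier ['side'] [ 0.4215  0.3051 -1.6345] 15.3 [548]
carrier ['top', 'side'] [ 0.423   0.3049 -1.636 ] 43.9 [736, 548]
station ['top'] [ 0.5591  0.0274 -1.6498] 26.9 [4289]
station ['side'] [ 0.5583  0.0245 -1.6652] 98.9 [4945]
station ['top', 'side'] [ 0.5587  0.0264 -1.6577] 143.5 [4289, 4945]
control ['top'] [ 0.5092 -0.2867 -0.1992] 130.0 [3015]
control ['side'] [ 0.5083 -0.2876 -0.1847] 278.6 [7147]
control ['top', 'side'] [ 0.5084 -0.287  -0.1921] 420.9 [3015, 7147]
top 64
[ 0.44494028 -0.27150157  0.09      ] [-0.94828926  0.31740742] [0.0917837  0.03048153] 0.42642933884155015 0.4650221358531815
[([191.8, 359.4], 0.41, array([[ 0.56164461, -0.30630855,  0.12      ]]))]
side 0
[([269.1, 301.8], 0.63, array([[ 0.55811848, -0.3015312 ,  0.12      ]]))]
```

```bash
cat >> h.py <<'E'
def go(P,yaw=None,half=True):
    """print row (fractions) taking the commanded pose (approx measured) to TCP P, tool y axis at world angle yaw"""
    o=robot.get_obs(); A=R.from_quat(o['tool_rot']).as_matrix(); s=A.T@(np.array(P)-o['position'])
    t=0.
    if yaw is not None:
        y0=np.arctan2(A[1,1],A[0,1]); t=-(yaw-y0); m=np.pi if half else 2*np.pi; t=(t+m/2)%m-m/2
    print('row',(s/.3).round(4).tolist(),round(t/2/np.pi,4),'mm',(s*1000).round(1),'deg',round(np.degrees(t),1),'rows>=',max(np.linalg.norm(s)/.0417,abs(np.degrees(t))/7.16).__round__(1),'q',o['q'].round(2),'t',o['time'])
E
python3 -c "
from h import *
go([.423,.305,.12],-1.632+np.pi/2)"
```

```text
row [-0.9677, -0.6391, 0.3685] 0.2031 mm [-290.3 -191.7  110.6] deg 73.1 rows>= 10.2 q [ 1.04  0.53  1.43 -0.    1.18 -0.18] t 2.45
```

```bash
python3 -m handwheel '[[-0.25,-0.16,0.05,0.06],[-0.6,-0.4,0.2,0.12],[-0.9677,-0.6391,0.3685,0.2031],[-0.9677,-0.6391,0.3685,0.2031],[-0.9677,-0.6391,0.3685,0.2031],[-0.9677,-0.6391,0.3685,0.2031],[-0.9677,-0.6391,0.3685,0.2031],[-0.9677,-0.6391,0.3685,0.2031],[-0.9677,-0.6391,0.3685,0.2031],[-0.9677,-0.6391,0.3685,0.2031],[-0.9677,-0.6391,0.3685,0.2031],[-0.9677,-0.6391,0.3685,0.2031],[-0.9677,-0.6391,0.3685,0.2031],[-0.9677,-0.6391,0.3685,0.2031]]' 100
python3 - <<'E'
from fit import *
c=snap('wrist','w1.png'); r=vision.outline_of('wrist','carrier')
print([(x['conf'],x['mask'].sum(),x['point']) for x in r[:3]])
if r: 
    print(fit([c],[r[0]['mask']],'carrier',(.423,.305,-1.632)))
go([.423,.305,.02],-1.632+np.pi/2)
E
```

```text
time: 3.62
position: [0.423, 0.3053, 0.1202]
tool_rot: [0.728, 0.686, 0.0, 0.0]
ft_force: [0.6, -0.3, -1.1]
grip_width: 0.087
grip_force: 0.0
[(0.64, np.int64(7439), [190.0, 251.2])]
(array([ 0.4223,  0.3058, -1.6119]), np.float64(75.7), [7439])
row [-0.0016, 0.0005, 0.3341] 0.0002 mm [ -0.5   0.2 100.2] deg 0.1 rows>= 2.4 q [0.41 0.56 1.79 0.   0.79 0.47] t 3.7167
```

```bash
python3 -m handwheel '[[0,0,0.11,-0.003],[0,0,0.22,-0.003],[0,0,0.3,-0.003],[0,0,0.334,-0.003],[0,0,0.334,-0.003],[0,0,0.334,-0.003]]' 100 && python3 -m handwheel '[[0,0,0,0],[0,0,0,0],[0,0,0,0],[0,0,0,0],[0,0,0,0],[0,0,0,0],[0,0,0,0]]' 40 25 && python3 -m handwheel '[[0,0,-0.1,0],[0,0,-0.2,0],[0,0,-0.2,0],[0,0,-0.2,0]]'
python3 - <<'E'
from h import *
u=np.array([np.cos(-1.655),np.sin(-1.655)]); s=np.array([.5587,.0266])
P=s-.088*u; print(P)
go([*P,.08],-1.655+np.pi/2)
E
```

```text
time: 4.22
position: [0.423, 0.3053, 0.0199]
tool_rot: [0.722, 0.692, -0.0, -0.0]
ft_force: [-0.8, 0.1, 0.1]
grip_width: 0.087
grip_force: 0.0
time: 4.8
position: [0.4234, 0.3052, 0.0205]
tool_rot: [0.722, 0.692, 0.001, 0.0]
ft_force: [-0.5, 0.4, 5.6]
grip_width: 0.0598
grip_force: 25.0
time: 5.13
position: [0.4239, 0.3054, 0.0809]
tool_rot: [0.722, 0.692, 0.002, 0.001]
ft_force: [-1.3, 0.5, -2.3]
grip_width: 0.0598
grip_force: 25.0
[0.56610117 0.11428821]
row [-0.6165, 0.5005, 0.0036] 0.0067 mm [-185.   150.2    1.1] deg 2.4 rows>= 5.7 q [ 0.41  0.62  1.82 -0.    0.7   0.45] t 5.1333
```

```bash
python3 -m handwheel '[[-0.1,0.08,0,0.003],[-0.2,0.16,0,0.0067],[-0.3,0.24,0,0.0067],[-0.4,0.325,0,0.0067],[-0.5,0.405,0,0.0067],[-0.59,0.48,0,0.0067],[-0.6165,0.5005,0.003,0.0067],[-0.6165,0.5005,0.003,0.0067],[-0.6165,0.5005,0.003,0.0067]]'
python3 - <<'E'
from fit import *
cs=[];ms=[]
for n in ('top','side'):
    c=snap(n,n+'2.png'); r=vision.outline_of(n,'carrier'); print([(x['conf'],x['point'],lift(c,x['point'],.08)) for x in r[:1]])
c=snap('wrist','w2.png')
E
```

```text
time: 5.88
position: [0.5635, 0.1136, 0.0773]
tool_rot: [0.737, 0.676, -0.002, -0.002]
ft_force: [-0.5, -0.5, -1.9]
grip_width: 0.0596
grip_force: 25.0
[(0.62, [196.3, 223.4], array([[0.55618691, 0.06801741, 0.08      ]]))]
[(0.77, [159.1, 232.0], array([[0.5644245 , 0.14357927, 0.08      ]]))]
```

View pics/w2.png

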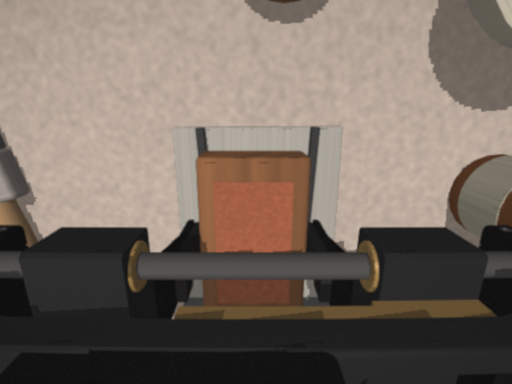

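Run:
```python
from fit import *
c=snap('wrist')
P=lift(c,[[128,174],[126,341]],.006); print(P, np.linalg.norm(P[1]-P[0]), P.mean(0)); d=P[1]-P[0]; print('yaw',np.arctan2(d[1],d[0])-np.pi/2)
print(proj(c,[[.5713-.0648,.176+.0055,.006],[.5713+.0648,.176-.0055,.006]]))
g=cv2.cvtColor(np.array(c['frame']),cv2.COLOR_RGB2GRAY); print(g[140,165:182],g[140,332:350],g[118:136,260])
u=np.array([np.cos(-1.655),np.sin(-1.655)]); P=np.array([.5587,.0266])-.088*u
go([*P,.027],-1.655+np.pi/2)
```

```text
[[0.50744808 0.18001711 0.006     ]
 [0.63455704 0.17106006 0.006     ]] 0.12742415350484199 [0.57100256 0.17553858 0.006     ]
yaw -1.6411475583949633
[[126.13657724 172.47897575]
 [126.5845035  343.02427449]]
[176 178 179 179 178 179 177 172 168 170 170 167 167 168 170 171 173] [166 163 165 165 165 165 163 160 159 173 179 178 175 174 174 172 172 172] [168 166 166 167 170 172 174 170 154 156 167 170 171 170 170 171 171 171]
row [-0.0024, 0.0068, 0.1726] 0.0003 mm [-0.7  2.  51.8] deg 0.1 rows>= 1.2 q [0.01 0.68 1.68 0.   0.79 0.09] t 6.1833
```

```bash
python3 -m handwheel '[[0,0.005,0.06,0],[0,0.005,0.12,0],[0,0.005,0.15,0],[0,0.005,0.165,0],[0,0.005,0.172,0],[0,0.005,0.172,0],[0,0.005,0.172,0]]' && python3 -m handwheel '[[0,0,0,0],[0,0,0,0],[0,0,0,0],[0,0,0,0]]' 95 && python3 -m handwheel '[[0,0,-0.1,0],[0,0,-0.2,0],[0,0,-0.3,0],[0,0,-0.3,0]]'
python3 - <<'E'
from fit import *
c=snap('wrist','w3.png'); r=vision.outline_of('wrist','carrier'); print([(x['conf'],x['mask'].sum()) for x in r[:3]])
M['carrier'][0]=M['carrier'][0]+[0,0,.006]
p,*e=fit([c],[r[0]['mask']],'carrier',(.566,.112,-1.655)); print(p,e)
d=p[:2]-[.5587,.0266]; a=-1.655; print(d@[np.cos(a),np.sin(a)],d@[-np.sin(a),np.cos(a)])
E
```

```text
time: 6.77
position: [0.5672, 0.1139, 0.0279]
tool_rot: [0.736, 0.677, 0.0, 0.0]
ft_force: [-0.3, 0.6, -2.3]
grip_width: 0.0599
grip_force: 25.0
time: 7.1
position: [0.5672, 0.1137, 0.0279]
tool_rot: [0.736, 0.677, 0.0, 0.0]
ft_force: [0.2, -0.7, 0.4]
grip_width: 0.0777
grip_force: 0.0
time: 7.43
position: [0.5708, 0.1139, 0.123]
tool_rot: [0.736, 0.677, 0.004, 0.004]
ft_force: [1.2, 0.3, 0.1]
grip_width: 0.0824
grip_force: 0.0
[(0.74, np.int64(7537))]
[ 0.5659  0.1144 -1.6488] [np.float64(111.7), [7537]]
-0.08809447178574169 -0.00020985897922432624
```

View pics/w3.png

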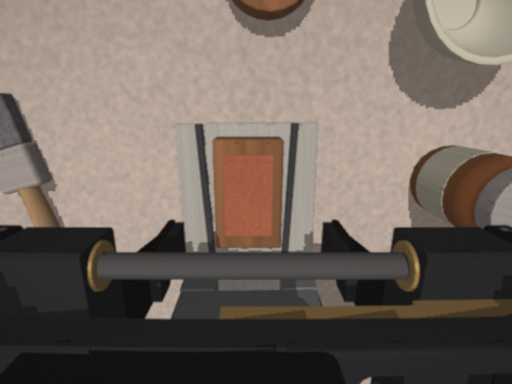

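```bash
python3 -c "
from h import *
go([.4,.35,.25]);go([.036,.43,.25])"
```

```text
row [0.7377, -0.6217, -0.439] 0.0 mm [ 221.3 -186.5 -131.7] deg 0.0 rows>= 7.6 q [ 0.    0.61  1.65 -0.    0.87  0.09] t 7.5333
row [0.9012, -1.8532, -0.4435] 0.0 mm [ 270.4 -556.  -133.1] deg 0.0 rows>= 15.2 q [ 0.    0.61  1.65 -0.    0.87  0.09] t 7.5333
```

```bash
R='[0.7377,-0.6217,-0.439,0]'; python3 -m handwheel '[[0.1,-0.08,-0.1,0],[0.7377,-0.6217,-0.439,0],[0.7377,-0.6217,-0.439,0],[0.7377,-0.6217,-0.439,0],[0.7377,-0.6217,-0.439,0],[0.7377,-0.6217,-0.439,0],[0.7377,-0.6217,-0.439,0],[0.7377,-0.6217,-0.439,0],[0.7377,-0.6217,-0.439,0]]' 0 && python3 -m handwheel '[[0.17,-0.99,0,0],[0.17,-0.99,0,0],[0.17,-0.99,0,0],[0.17,-0.99,0,0],[0.17,-0.99,0,0],[0.17,-0.99,0,0],[0.17,-0.99,0,0],[0.17,-0.99,0,0],[0.17,-0.99,0,0],[0.17,-0.99,0,0]]'; python3 -c "
from h import *
go([.036,.43,.25])"
```

```text
time: 8.28
position: [0.3966, 0.3537, 0.2499]
tool_rot: [0.735, 0.679, 0.001, -0.001]
ft_force: [1.2, -0.7, -0.1]
grip_width: 0.0304
grip_force: 0.0
time: 9.12
position: [0.108, 0.4254, 0.2481]
tool_rot: [0.736, 0.677, -0.001, 0.001]
ft_force: [-0.1, -0.6, -0.2]
grip_width: 0.0004
grip_force: 0.0
row [-0.0045, -0.2406, -0.0063] 0.0 mm [ -1.4 -72.2  -1.9] deg 0.0 rows>= 1.7 q [ 1.07  0.25  1.85 -0.    1.04  1.15] t 9.1167
```

Now probe the inner reach limit to see how the arm resolves it.

```bash
python3 -m handwheel '[[-0.1,-0.24,0,0],[-0.3,-0.24,0,0],[-0.5,-0.24,0,0],[-0.5,-0.24,0,0],[-0.5,-0.24,0,0],[-0.5,-0.24,0,0],[-0.5,-0.24,0,0]]'; python3 -c "
from h import *
o=robot.get_obs();print(o['q'].round(3),o['position'],o['tool_rot'].round(3))"; python3 -m handwheel '[[0,0,0,0],[0,0,0,0]]';  python3 -c "
from h import *
o=robot.get_obs();print(o['q'].round(3),o['position'],o['tool_rot'].round(3))"
```

```text
time: 9.7
position: [0.025, 0.2829, 0.2492]
tool_rot: [0.737, 0.675, 0.001, -0.0]
ft_force: [-0.1, 0.9, 0.0]
grip_width: 0.0005
grip_force: 0.0
[ 1.081  0.004  2.168 -0.     0.968  1.169] [0.02500422 0.28287195 0.24919297] [ 0.737  0.675  0.001 -0.   ]
time: 9.87
position: [0.0251, 0.2844, 0.2493]
tool_rot: [0.737, 0.676, 0.001, -0.0]
ft_force: [0.5, 0.8, 0.1]
grip_width: 0.0004
grip_force: 0.0
[ 1.084  0.006  2.165 -0.     0.969  1.17 ] [0.02509323 0.2844306  0.24932239] [ 0.737  0.676  0.001 -0.   ]
```

```bash
python3 -m handwheel '[[-0.1,0,0,0],[-0.2,0,0,0],[-0.3,0,0,0],[-0.3,0,0,0],[-0.3,0,0,0],[-0.3,0,0,0]]'; python3 -c "
from h import *
o=robot.get_obs();print(o['q'].round(3),o['position'],o['tool_rot'].round(3))"; python3 -m handwheel '[[0,0,0,0],[0,0,0,0]]';  python3 -c "
from h import *
o=robot.get_obs();print(o['q'].round(3),o['position'],o['tool_rot'].round(3))"
```

```text
time: 10.37
position: [0.0173, 0.1945, 0.2496]
tool_rot: [0.737, 0.676, 0.001, -0.0]
ft_force: [0.2, 0.0, 0.2]
grip_width: 0.0007
grip_force: 0.0
[ 0.877 -0.192  2.321  0.     1.009  0.962] [0.01734261 0.19445188 0.24961245] [ 0.737  0.676  0.001 -0.   ]
time: 10.53
position: [0.0166, 0.194, 0.2493]
tool_rot: [0.736, 0.677, 0.0, -0.0]
ft_force: [-0.2, -0.9, -0.7]
grip_width: 0.0006
grip_force: 0.0
[ 0.879 -0.191  2.322  0.     1.01   0.962] [0.01659965 0.19403403 0.24930089] [ 0.736  0.677  0.    -0.   ]
```

```bash
python3 -m handwheel '[[-0.064,0.985,-0.17,0],[-0.064,0.985,-0.17,0],[-0.064,0.985,-0.17,0],[-0.064,0.985,-0.17,0],[-0.064,0.985,-0.17,0],[-0.064,0.985,-0.17,0],[-0.064,0.985,-0.17,0],[-0.064,0.985,-0.17,0]]' && python3 -m handwheel '[[-0.633,0.42,0,0],[-0.633,0.42,0,0],[-0.633,0.42,0,0],[-0.633,0.42,0,0],[-0.633,0.42,0,0],[-0.633,0.42,0,0]]' && python3 -m handwheel '[[-0.977,-0.485,0,0],[-0.977,-0.485,0,0],[-0.977,-0.485,0,0],[-0.977,-0.485,0,0],[-0.977,-0.485,0,0],[-0.977,-0.485,0,0],[-0.977,-0.485,0,0],[-0.977,-0.485,0,0]]' && python3 -m handwheel '[[-0.81,-0.9,0,0],[-0.81,-0.9,0,0],[-0.81,-0.9,0,0],[-0.81,-0.9,0,0],[-0.81,-0.9,0,0],[-0.81,-0.9,0,0],[-0.81,-0.9,0,0],[-0.81,-0.9,0,0],[-0.81,-0.9,0,0]]';  python3 -c "
from h import *
o=robot.get_obs();print(o['q'].round(3),o['position'],o['tool_rot'].round(3))"
```

```text
time: 11.2
position: [0.3156, 0.1484, 0.3009]
tool_rot: [0.737, 0.676, 0.002, 0.002]
ft_force: [-0.1, 0.4, -0.5]
grip_width: 0.0
grip_force: 0.0
time: 11.7
position: [0.4222, -0.0552, 0.2997]
tool_rot: [0.737, 0.676, 0.0, 0.002]
ft_force: [0.8, -0.0, 0.2]
grip_width: 0.0001
grip_force: 0.0
time: 12.37
position: [0.2479, -0.3336, 0.2997]
tool_rot: [0.736, 0.677, -0.0, 0.0]
ft_force: [0.3, 0.0, -0.2]
grip_width: 0.0004
grip_force: 0.0
time: 13.12
position: [-0.0435, -0.5534, 0.299]
tool_rot: [0.736, 0.677, -0.001, -0.0]
ft_force: [0.7, 0.4, -0.4]
grip_width: 0.0005
grip_force: 0.0
[-1.850e+00  3.570e-01  1.525e+00 -1.000e-03  1.259e+00 -1.765e+00] [-0.0434951  -0.55338614  0.29897437] [ 0.736  0.677 -0.001 -0.   ]
```

```bash
python3 -m handwheel '[[-1,0,0,0],[-1,0,0,0],[-1,0,0,0],[-1,0,0,0],[-1,0,0,0],[-1,0,0,0],[-1,0,0,0],[-1,0,0,0]]' && python3 -m handwheel '[[-0.3,0,0,0],[-0.6,0,0,0],[-0.6,0,0,0],[-0.6,0,0,0],[-0.6,0,0,0],[-0.6,0,0,0]]';  python3 -c "
from h import *
o=robot.get_obs();print(o['q'].round(3),o['position'],o['tool_rot'].round(3))"; python3 -m handwheel '[[0,0,0,0],[0,0,0,0]]';  python3 -c "
from h import *
o=robot.get_obs();print(o['q'].round(3),o['position'],o['tool_rot'].round(3))"
```

```text
time: 13.78
position: [-0.0654, -0.8548, 0.2927]
tool_rot: [0.736, 0.677, 0.001, -0.0]
ft_force: [-1.0, 1.4, -2.5]
grip_width: 0.0001
grip_force: 0.0
time: 14.28
position: [-0.0732, -0.9331, 0.2742]
tool_rot: [0.736, 0.677, -0.013, 0.012]
ft_force: [0.9, 0.1, 0.4]
grip_width: 0.0006
grip_force: 0.0
[-1.769  1.054  0.218  0.004  1.836 -1.684] [-0.07317753 -0.9330769   0.27415081] [ 0.736  0.677 -0.013  0.012]
time: 14.45
position: [-0.0737, -0.9328, 0.2769]
tool_rot: [0.736, 0.677, -0.014, 0.012]
ft_force: [0.8, 0.3, -0.4]
grip_width: 0.0005
grip_force: 0.0
[-1.77   1.051  0.218  0.004  1.837 -1.684] [-0.07366384 -0.93281683  0.27690828] [ 0.736  0.677 -0.014  0.012]
```

```bash
python3 -m handwheel '[[-1,0,0,0],[-1,0,0,0],[-1,0,0,0],[-1,0,0,0],[-1,0,0,0],[-1,0,0,0],[-1,0,0,0],[-1,0,0,0]]';  python3 -c "
from h import *
o=robot.get_obs();print(o['q'].round(3),o['position'],o['tool_rot'].round(3))"; python3 -m handwheel '[[0.1,0,0,0],[0.2,0,0,0],[0.2,0,0,0]]';  python3 -c "
from h import *
o=robot.get_obs();print(o['q'].round(3),o['position'],o['tool_rot'].round(3))"
```

```text
time: 15.12
position: [-0.0766, -0.9559, 0.2259]
tool_rot: [0.736, 0.676, -0.024, 0.022]
ft_force: [-0.3, -0.4, -0.5]
grip_width: 0.0006
grip_force: 0.0
[-1.769  1.106  0.219  0.008  1.753 -1.683] [-0.07663083 -0.95592652  0.2258952 ] [ 0.736  0.676 -0.024  0.022]
time: 15.37
position: [-0.0684, -0.8813, 0.2114]
tool_rot: [0.736, 0.677, -0.01, 0.012]
ft_force: [1.8, 0.9, -3.4]
grip_width: 0.0006
grip_force: 0.0
[-1.777  0.942  0.622  0.008  1.548 -1.693] [-0.0683805  -0.8812695   0.21144073] [ 0.736  0.677 -0.01   0.012]
```

```bash
python3 -m handwheel '[[0,0,0,0],[0,0,0,0]]';  python3 -c "
from h import *
o=robot.get_obs();print(o['q'].round(3),o['position'],R.from_quat(o['tool_rot']).as_matrix()[:,2].round(4))"
```

```text
time: 15.53
position: [-0.0718, -0.8975, 0.2248]
tool_rot: [0.736, 0.676, -0.025, 0.023]
ft_force: [-0.1, -0.5, 1.1]
grip_width: 0.0007
grip_force: 0.0
[-1.777  0.945  0.583  0.008  1.545 -1.692] [-0.07178216 -0.89749656  0.22483903] [-0.006  -0.0687 -0.9976]
```

```bash
A='[[-1,0,-0.3,0],[-1,0,-0.3,0]]'; python3 -m handwheel '[[-1,0,-0.3,0],[-1,0,-0.3,0],[-1,0,-0.3,0]]' >/dev/null; python3 -c "
from h import *
o=robot.get_obs();print(o['q'].round(3),o['position'],R.from_quat(o['tool_rot']).as_matrix()[:,2].round(4))"
 python3 -m handwheel '[[-1,0,-0.3,0]]' >/dev/null; python3 -m handwheel '[[-1,0,-0.3,0]]' >/dev/null; python3 -m handwheel '[[-1,0,-0.3,0]]' >/dev/null; python3 -m handwheel '[[-1,0,-0.3,0]]' >/dev/null;python3 -m handwheel '[[-1,0,-0.3,0]]' >/dev/null; python3 -c "
from h import *
o=robot.get_obs();print(o['time'],o['q'].round(3),o['position'],R.from_quat(o['tool_rot']).as_matrix()[:,2].round(4))"
```

```text
[-1.77   1.091  0.229  0.012  1.752 -1.683] [-0.07614789 -0.9539655   0.23612765] [-0.0028 -0.0711 -0.9975]
16.2 [-1.772  1.043  0.218  0.028  1.649 -1.683] [-0.08025633 -0.98789302  0.2912913 ] [-0.0189 -0.2295 -0.9731]
```

```bash
python3 -m handwheel '[[-1,0,-0.3,0]]' >/dev/null; python3 -m handwheel '[[-1,0,-0.3,0]]' >/dev/null; python3 -m handwheel '[[-1,0,-0.3,0]]' >/dev/null; python3 -m handwheel '[[-1,0,-0.3,0]]' >/dev/null;python3 -m handwheel '[[-1,0,-0.3,0]]' >/dev/null; python3 -m handwheel '[[-1,0,-0.3,0]]' >/dev/null; python3 -m handwheel '[[0,0,0,0]]' >/dev/null; python3 -c "
from h import *
o=robot.get_obs();print(o['time'],o['q'].round(3),o['position'],R.from_quat(o['tool_rot']).as_matrix().round(4))"
```

```text
16.7833 [-1.776  0.981  0.218  0.047  1.555 -1.683] [-0.08290116 -1.01151725  0.36247522] [[ 7.810e-02  9.965e-01 -3.120e-02]
 [ 9.215e-01 -8.410e-02 -3.791e-01]
 [-3.803e-01  8.000e-04 -9.248e-01]]
```

```bash
python3 -m handwheel '[[-1,0,-0.3,0]]' >/dev/null; python3 -m handwheel '[[-1,0,-0.3,0]]' >/dev/null; python3 -m handwheel '[[0.3,0,0,0],[0.5,0,0,0],[0.5,0,0,0],[0.5,0,0,0]]' >/dev/null; python3 -c "
from h import *
o=robot.get_obs();print(o['time'],o['q'].round(3),o['position'],R.from_quat(o['tool_rot']).as_matrix().round(4))
for P in ([.25,-.35,.33],[.42,0,.33],[.45,.2,.3],[.576,.21,.2]): go(P)"
```

```text
17.2833 [-1.798  0.683  0.931  0.07   1.086 -1.733] [-0.07328038 -0.89092478  0.33116412] [[ 7.580e-02  9.965e-01 -3.640e-02]
 [ 8.987e-01 -8.410e-02 -4.304e-01]
 [-4.320e-01 -1.000e-04 -9.019e-01]]
row [1.7038, 0.9222, -0.8118] 0.0 mm [ 511.1  276.7 -243.5] deg 0.0 rows>= 15.1 q [-1.8   0.68  0.93  0.07  1.09 -1.73] t 17.2833
row [2.7952, 1.3888, -1.3346] 0.0 mm [ 838.6  416.6 -400.4] deg 0.0 rows>= 24.4 q [-1.8   0.68  0.93  0.07  1.09 -1.73] t 17.2833
row [3.4451, 1.4324, -1.535] 0.0 mm [1033.5  429.7 -460.5] deg 0.0 rows>= 29.0 q [-1.8   0.68  0.93  0.07  1.09 -1.73] t 17.2833
row [3.6509, 1.8482, -1.264] 0.0 mm [1095.3  554.5 -379.2] deg 0.0 rows>= 30.8 q [-1.8   0.68  0.93  0.07  1.09 -1.73] t 17.2833
```

```bash
python3 -m handwheel '[[0.852,0.461,-0.406,0],[0.852,0.461,-0.406,0],[0.852,0.461,-0.406,0],[0.852,0.461,-0.406,0],[0.852,0.461,-0.406,0],[0.852,0.461,-0.406,0],[0.852,0.461,-0.406,0],[0.852,0.461,-0.406,0],[0.852,0.461,-0.406,0]]' >/dev/null; python3 -m handwheel '[[0.852,0.461,-0.406,0],[0.852,0.461,-0.406,0],[0.852,0.461,-0.406,0],[0.852,0.461,-0.406,0],[0.852,0.461,-0.406,0],[0.852,0.461,-0.406,0],[0.852,0.461,-0.406,0],[0.852,0.461,-0.406,0],[0.852,0.461,-0.406,0]]' >/dev/null;  python3 -m handwheel '[[0.546,0.233,-0.261,0],[0.546,0.233,-0.261,0],[0.546,0.233,-0.261,0],[0.546,0.233,-0.261,0],[0.546,0.233,-0.261,0],[0.546,0.233,-0.261,0]]' >/dev/null; python3 -c "
from h import *
o=robot.get_obs();print(o['time'],o['q'].round(3),o['position'],R.from_quat(o['tool_rot']).as_matrix()[:,2].round(4))
for P in ([.42,0,.33],[.45,.22,.3],[.576,.23,.2]): go(P)"
```

```text
19.2833 [-0.453  0.026  1.939 -0.467  1.048 -0.164] [ 0.34112109 -0.17173574  0.3367207 ] [-0.0231 -0.4224 -0.9061]
row [0.546, 0.2177, -0.2276] 0.0 mm [163.8  65.3 -68.3] deg 0.0 rows>= 4.5 q [-0.45  0.03  1.94 -0.47  1.05 -0.16] t 19.2833
row [1.2581, 0.2597, -0.449] 0.0 mm [ 377.4   77.9 -134.7] deg 0.0 rows>= 9.8 q [-0.45  0.03  1.94 -0.47  1.05 -0.16] t 19.2833
row [1.4604, 0.6723, -0.1707] 0.0 mm [438.1 201.7 -51.2] deg 0.0 rows>= 11.6 q [-0.45  0.03  1.94 -0.47  1.05 -0.16] t 19.2833
```

```bash
python3 -m handwheel '[[0.73,0.336,-0.16,0],[0.73,0.336,-0.16,0],[0.73,0.336,-0.16,0],[0.73,0.336,-0.16,0],[0.73,0.336,-0.16,0],[0.73,0.336,-0.16,0],[0.73,0.336,-0.16,0]]' >/dev/null; python3 -m handwheel '[[0.73,0.336,-0.08,0],[0.73,0.336,-0.08,0],[0.73,0.336,-0.08,0],[0.73,0.336,-0.08,0],[0.73,0.336,-0.08,0],[0.73,0.336,-0.08,0],[0.73,0.336,-0.08,0],[0.73,0.336,-0.08,0]]'; python3 -c "
from h import *
o=robot.get_obs();print(o['time'],o['q'].round(3),R.from_quat(o['tool_rot']).as_matrix()[:,2].round(4))
u=np.array([np.cos(-1.655),np.sin(-1.655)]); s=np.array([.5587,.0266])
for d,z in ((-.18,.1),(-.165,.03),(-.165,.028)): go([*(s+d*u),z],-1.655+np.pi/2)"
```

```text
time: 20.53
position: [0.5756, 0.2358, 0.2144]
tool_rot: [0.719, 0.661, -0.157, 0.147]
ft_force: [-0.7, -1.0, 0.0]
grip_width: 0.0005
grip_force: 0.0
20.5333 [ 0.39   0.659  1.304 -0.392  1.398  0.586] [-0.0319 -0.4197 -0.9071]
row [0.07, 0.0012, 0.3878] 0.0001 mm [ 21.    0.4 116.3] deg 0.0 rows>= 2.8 q [ 0.39  0.66  1.3  -0.39  1.4   0.59] t 20.5333
row [0.1228, 0.0003, 0.6205] 0.0001 mm [3.680e+01 1.000e-01 1.862e+02] deg 0.0 rows>= 4.6 q [ 0.39  0.66  1.3  -0.39  1.4   0.59] t 20.5333
row [0.1256, 0.0003, 0.6266] 0.0001 mm [3.77e+01 1.00e-01 1.88e+02] deg 0.0 rows>= 4.6 q [ 0.39  0.66  1.3  -0.39  1.4   0.59] t 20.5333
```

```bash
python3 -m handwheel '[[0.1,0,0.2,0],[0.1,0,0.3,0],[0.1,0,0.4,0],[0.12,0,0.5,0],[0.13,0,0.56,0],[0.145,0,0.6,0],[0.145,0,0.61,0],[0.145,0,0.61,0],[0.145,0,0.61,0]]'; python3 -c "
from h import *
o=robot.get_obs();c=snap('side','s4.png');cv2.imwrite('pics/s4c.png',cv2.resize(cv2.imread('pics/s4.png')[100:260,150:350],None,fx=3,fy=3))
u=np.array([np.cos(-1.655),np.sin(-1.655)]); s=np.array([.5587,.0266]); print(u@(o['position'][:2]-s))
for d in (-.172,-.06,-.017): go([*(s+d*u),.025],-1.655+np.pi/2)"
```

```text
time: 21.28
position: [0.5711, 0.1983, 0.0323]
tool_rot: [0.719, 0.66, -0.157, 0.147]
ft_force: [-0.2, -0.3, -0.1]
grip_width: 0.0005
grip_force: 0.0
-0.1721175536602731
row [0.0092, 0.0068, 0.0234] 0.0 mm [2.7 2.  7. ] deg 0.0 rows>= 0.2 q [ 0.34  0.87  1.46 -0.46  1.05  0.71] t 21.3333
row [-0.3296, 0.0067, 0.1804] 0.0 mm [-98.9   2.   54.1] deg 0.0 rows>= 2.7 q [ 0.34  0.87  1.46 -0.46  1.05  0.71] t 21.3333
row [-0.4596, 0.0067, 0.2406] 0.0 mm [-137.9    2.    72.2] deg 0.0 rows>= 3.7 q [ 0.34  0.87  1.46 -0.46  1.05  0.71] t 21.3333
```

View pics/s4c.png

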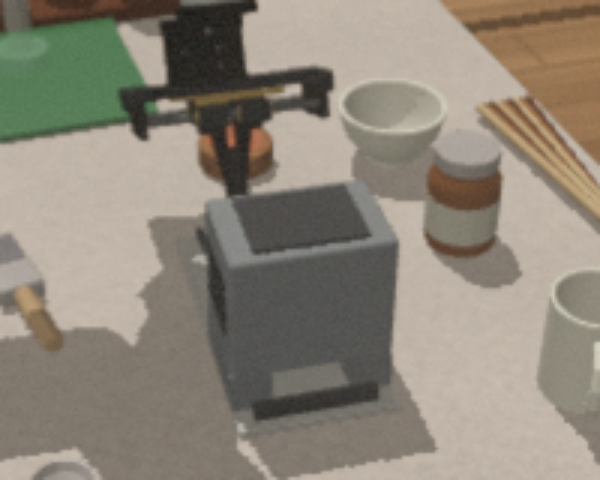

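```bash
python3 -m handwheel '[[0.009,0.0068,0.0234,0],[-0.02,0.0068,0.037,0],[-0.05,0.0068,0.051,0],[-0.085,0.0068,0.067,0],[-0.12,0.0068,0.083,0],[-0.155,0.0068,0.099,0],[-0.19,0.0068,0.116,0],[-0.225,0.0068,0.132,0],[-0.26,0.0068,0.148,0],[-0.295,0.0068,0.164,0],[-0.325,0.0068,0.178,0],[-0.355,0.0068,0.192,0],[-0.38,0.0068,0.204,0],[-0.4,0.0068,0.213,0],[-0.42,0.0068,0.222,0],[-0.43,0.0068,0.227,0],[-0.43,0.0068,0.227,0]]'; python3 -c "
from h import *
o=robot.get_obs()
u=np.array([np.cos(-1.655),np.sin(-1.655)]); s=np.array([.5587,.0266]); print(u@(o['position'][:2]-s))
for d in (-.017,-.014): go([*(s+d*u),.025],-1.655+np.pi/2)"
```

```text
time: 22.75
position: [0.559, 0.0522, 0.0233]
tool_rot: [0.719, 0.66, -0.159, 0.147]
ft_force: [0.0, 0.1, -0.6]
grip_width: 0.0005
grip_force: 0.0
-0.02549257901908227
row [-0.0281, 0.0061, 0.0067] -0.0001 mm [-8.4  1.8  2. ] deg -0.0 rows>= 0.2 q [ 0.11  0.83  1.65 -0.58  0.85  0.63] t 22.75
row [-0.0372, 0.0061, 0.0109] -0.0001 mm [-11.1   1.8   3.3] deg -0.0 rows>= 0.3 q [ 0.11  0.83  1.65 -0.58  0.85  0.63] t 22.75
```

```bash
python3 -m handwheel '[[-0.009,0.003,0.0042,0],[-0.018,0.006,0.008,0],[-0.024,0.006,0.01,0],[-0.024,0.006,0.01,0]]'; python3 -m handwheel '[[-0.006,0,0.0028,0],[-0.006,0,0.0028,0]]' ; python3 -m handwheel '[[-0.006,0,0.0028,0],[-0.006,0,0.0028,0]]' | grep -E 'pos|ft_'; python3 -c "
from h import *
o=robot.get_obs()
u=np.array([np.cos(-1.655),np.sin(-1.655)]); s=np.array([.5587,.0266]); print(u@(o['position'][:2]-s))"
```

```text
time: 23.08
position: [0.5603, 0.045, 0.0234]
tool_rot: [0.719, 0.661, -0.158, 0.147]
ft_force: [0.4, 1.2, -0.6]
grip_width: -0.0001
grip_force: 0.4
time: 23.25
position: [0.5602, 0.0444, 0.0233]
tool_rot: [0.719, 0.661, -0.157, 0.146]
ft_force: [-1.5, 5.1, 0.3]
grip_width: 0.0004
grip_force: 2.8
position: [0.5602, 0.044, 0.0233]
ft_force: [-1.8, 11.3, 1.8]
-0.017496695124751053
```

```bash
python3 -m handwheel '[[0.03,0,-0.014,0],[0.1,0,-0.05,0],[0.3,0,-0.2,0],[0.5,0,-0.5,0],[0.5,0,-0.5,0],[0.5,0,-0.5,0],[0.5,0,-0.5,0],[0.5,0,-0.5,0]]'; python3 -c "
from h import *
c=snap('wrist','w5.png'); snap('side','s5.png')
a=cv2.imread('pics/w5.png'); b=cv2.imread('pics/s5.png')[180:280,200:320]; b=cv2.resize(b,(460,384)); cv2.imwrite('pics/c5.png',cv2.resize(np.hstack([a,b]),(800,320)))
u=np.array([np.cos(-1.655),np.sin(-1.655)]); s=np.array([.5587,.0266]);v=np.array([-u[1],u[0]])
for P in ([*(s-.005*u+.03*v),.032],[*(s-.005*u-.03*v),.032],[*s,.006]): print(proj(c,P)/[1.2,1.215])
go([.076,.8,.3])"
```

```text
time: 24.08
position: [0.5786, 0.2444, 0.0987]
tool_rot: [0.718, 0.662, -0.155, 0.148]
ft_force: [0.4, -0.5, -0.4]
grip_width: 0.0003
grip_force: 0.0
[[259.05108662 226.82035513]]
[[259.20982829 186.73406243]]
[[244.87548539 206.74593905]]
row [1.2739, -1.815, -1.3463] 0.0 mm [ 382.2 -544.5 -403.9] deg 0.0 rows>= 18.7 q [ 0.4   0.8   1.37 -0.41  1.21  0.67] t 24.1833
```

View pics/c5.png

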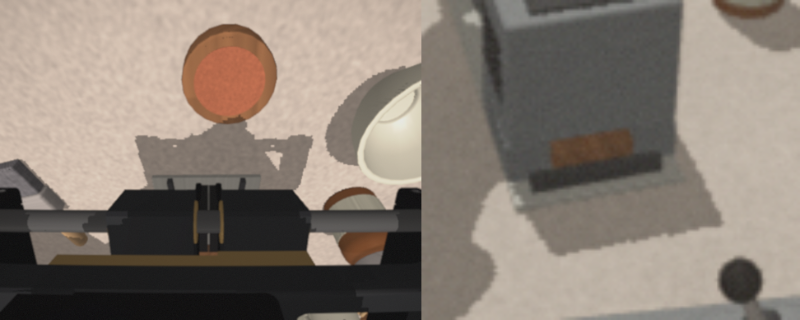

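```bash
python3 -m handwheel '[[0.637,-0.908,-0.673,0],[0.637,-0.908,-0.673,0],[0.637,-0.908,-0.673,0],[0.637,-0.908,-0.673,0],[0.637,-0.908,-0.673,0],[0.637,-0.908,-0.673,0],[0.637,-0.908,-0.673,0],[0.637,-0.908,-0.673,0],[0.637,-0.908,-0.673,0],[0.637,-0.908,-0.673,0]]' >/dev/null;  python3 -m handwheel '[[0.637,-0.908,-0.673,0],[0.637,-0.908,-0.673,0],[0.637,-0.908,-0.673,0],[0.637,-0.908,-0.673,0],[0.637,-0.908,-0.673,0],[0.637,-0.908,-0.673,0],[0.637,-0.908,-0.673,0],[0.637,-0.908,-0.673,0],[0.637,-0.908,-0.673,0],[0.637,-0.908,-0.673,0]]'; python3 -m handwheel '[[0.85,0,-0.6,0],[0.85,0,-0.6,0],[0.85,0,-0.6,0],[0.85,0,-0.6,0]]' >/dev/null;  python3 -m handwheel '[[0.85,0,-0.6,0]]' >/dev/null; python3 -m handwheel '[[0.85,0,-0.6,0]]' >/dev/null; python3 -m handwheel '[[0.85,0,-0.6,0]]' >/dev/null; python3 -c "
from h import *
o=robot.get_obs();print(o['time'],o['q'].round(3),o['position'],R.from_quat(o['tool_rot']).as_matrix()[:,2].round(4))"
```

```text
time: 25.85
position: [0.0739, 0.7975, 0.2962]
tool_rot: [0.718, 0.661, -0.161, 0.148]
ft_force: [-1.4, -12.4, 11.6]
grip_width: 0.0003
grip_force: 0.0
26.4333 [ 1.358  1.063  0.219 -0.055  2.192  1.419] [0.07825505 0.82659361 0.28146201] [-0.0256 -0.329  -0.944 ]
```

```bash
python3 -m handwheel '[[0.9,0,-0.55,0]]' | grep ft_; python3 -m handwheel '[[0.9,0,-0.55,0]]' >/dev/null; python3 -m handwheel '[[0.9,0,-0.55,0]]' >/dev/null; python3 -m handwheel '[[0.95,0,-0.45,0]]' >/dev/null; python3 -m handwheel '[[0.95,0,-0.45,0]]' | grep ft_;  python3 -c "
from h import *
o=robot.get_obs();print(o['time'],o['q'].round(3),o['position'],R.from_quat(o['tool_rot']).as_matrix()[:,2].round(4))"
```

```text
ft_force: [-1.1, 0.3, 0.4]
ft_force: [-0.4, 0.3, -0.7]
26.85 [ 1.362  1.063  0.219 -0.035  2.074  1.432] [0.07846443 0.86084857 0.27201369] [-0.0145 -0.2146 -0.9766]
```

```bash
python3 -m handwheel '[[0.95,0,-0.4,0]]' >/dev/null; python3 -m handwheel '[[0.95,0,-0.4,0]]' >/dev/null; python3 -m handwheel '[[0.95,0,-0.4,0]]' >/dev/null; python3 -m handwheel '[[0.95,0,-0.4,0]]' >/dev/null; python3 -m handwheel '[[1,0,-0.3,0]]' >/dev/null; python3 -m handwheel '[[1,0,-0.3,0]]' >/dev/null;  python3 -c "
from h import *
o=robot.get_obs();print(o['time'],o['q'].round(3),o['position'],R.from_quat(o['tool_rot']).as_matrix()[:,2].round(4))"
```

```text
27.35 [ 1.363  1.068  0.219 -0.013  1.919  1.443] [0.08120646 0.90678076 0.2614108 ] [-9.000e-04 -6.510e-02 -9.979e-01]
```

```bash
python3 -m handwheel '[[1,0,-0.3,0]]' >/dev/null; python3 -m handwheel '[[1,0,-0.3,0]]' >/dev/null; python3 -m handwheel '[[-0.1,0,0,0],[-0.1,0,0,0]]' >/dev/null;  python3 -c "
from h import *
o=robot.get_obs();print(o['time'],o['q'].round(3),o['position'],R.from_quat(o['tool_rot']).as_matrix().round(4))
for P in ([.4,.4,.3],[.4,-.15,.3]): go(P)"
```

```text
27.6833 [ 1.36   0.977  0.446 -0.007  1.76   1.442] [0.07769407 0.88251174 0.25033201] [[ 0.0829  0.9966 -0.002 ]
 [ 0.9957 -0.0829 -0.0425]
 [-0.0425  0.0015 -0.9991]]
row [-1.5194, 1.2042, -0.0993] 0.0 mm [-455.8  361.3  -29.8] deg 0.0 rows>= 14.0 q [ 1.36  0.98  0.45 -0.01  1.76  1.44] t 27.6833
row [-3.3447, 1.3562, -0.0214] 0.0 mm [-1003.4   406.9    -6.4] deg 0.0 rows>= 26.0 q [ 1.36  0.98  0.45 -0.01  1.76  1.44] t 27.6833
```

```bash
python3 -m handwheel '[[1,0,-0.3,0],[1,0,-0.3,0]]' >/dev/null; python3 -m handwheel '[[1,0,-0.3,0]]' >/dev/null;python3 -m handwheel '[[-0.1,0,0,0],[-0.1,0,0,0]]' >/dev/null;  python3 -c "
from h import *
o=robot.get_obs();print(o['time'],o['q'].round(3),o['position'],R.from_quat(o['tool_rot']).as_matrix().round(4))
for P in ([.4,.4,.3],[.4,-.15,.3]): go(P)"
```

```text
28.1 [ 1.36   0.962  0.44  -0.     1.715  1.443] [0.07912719 0.89832442 0.26676047] [[ 0.0829  0.9965  0.0057]
 [ 0.9963 -0.083   0.0242]
 [ 0.0246  0.0036 -0.9997]]
row [-1.5635, 1.2041, -0.1449] 0.0 mm [-469.1  361.2  -43.5] deg 0.0 rows>= 14.2 q [ 1.36  0.96  0.44 -0.    1.72  1.44] t 28.1
row [-3.39, 1.3563, -0.1893] 0.0 mm [-1017.    406.9   -56.8] deg 0.0 rows>= 26.3 q [ 1.36  0.96  0.44 -0.    1.72  1.44] t 28.1
```

```bash
python3 -m handwheel '[[-0.78,0.602,-0.073,0],[-0.78,0.602,-0.073,0],[-0.78,0.602,-0.073,0],[-0.78,0.602,-0.073,0],[-0.78,0.602,-0.073,0],[-0.78,0.602,-0.073,0],[-0.78,0.602,-0.073,0],[-0.78,0.602,-0.073,0]]' 100 >/dev/null; python3 -m handwheel '[[-0.78,0.602,-0.073,0],[-0.78,0.602,-0.073,0],[-0.78,0.602,-0.073,0],[-0.78,0.602,-0.073,0],[-0.78,0.602,-0.073,0],[-0.78,0.602,-0.073,0],[-0.78,0.602,-0.073,0],[-0.78,0.602,-0.073,0]]' > /dev/null; python3 -m handwheel '[[-0.913,0.076,-0.022,0],[-0.913,0.076,-0.022,0],[-0.913,0.076,-0.022,0],[-0.913,0.076,-0.022,0],[-0.913,0.076,-0.022,0],[-0.913,0.076,-0.022,0],[-0.913,0.076,-0.022,0]]' >/dev/null;  python3 -m handwheel '[[-0.913,0.076,-0.022,-0.212],[-0.913,0.076,-0.022,-0.212],[-0.913,0.076,-0.022,-0.212],[-0.913,0.076,-0.022,-0.212],[-0.913,0.076,-0.022,-0.212],[-0.913,0.076,-0.022,-0.212],[-0.913,0.076,-0.022,-0.212],[-0.913,0.076,-0.022,-0.212],[-0.913,0.076,-0.022,-0.212],[-0.913,0.076,-0.022,-0.212],[-0.913,0.076,-0.022,-0.212]]';  python3 -c "
from h import *
o=robot.get_obs();print(R.from_quat(o['tool_rot']).as_matrix().round(4))
go([.4446,-.2747,.2],np.radians(71.5),half=False)
c=snap('wrist','w6.png')
print(proj(c,[.4446,-.2747,.09]))"
```

```text
time: 30.93
position: [0.4047, -0.1468, 0.2962]
tool_rot: [0.225, 0.974, 0.016, 0.006]
ft_force: [-0.1, 0.6, 0.1]
grip_width: 0.0871
grip_force: 0.0
[[-0.8983  0.4391  0.0186]
 [ 0.4394  0.8978  0.0288]
 [-0.0041  0.0341 -0.9994]]
row [-0.3055, -0.3352, 0.3105] -0.021 mm [ -91.6 -100.6   93.2] deg -7.6 rows>= 4.0 q [-0.63  0.17  1.81  0.04  1.16 -1.76] t 30.9333
[[237.93338714 175.337564  ]]
```

View pics/w6.png

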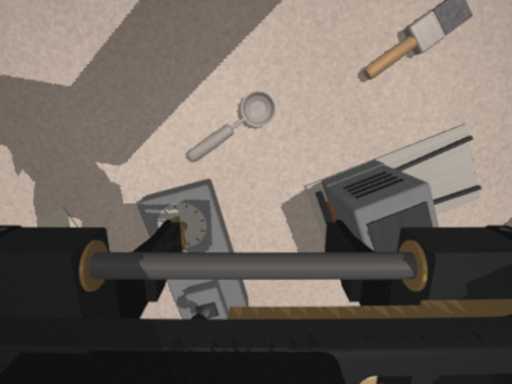

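```bash
python3 -m handwheel '[[-0.3055,-0.3352,0.28,-0.021],[-0.3055,-0.3352,0.28,-0.021],[-0.3055,-0.3352,0.28,-0.021],[-0.3055,-0.3352,0.28,-0.021],[-0.3055,-0.3352,0.28,-0.021],[-0.3055,-0.3352,0.28,-0.021]]';  python3 -c "
from h import *
c=snap('wrist','w7.png')
go([.4446,-.2747,.0885],np.radians(71.5),half=False)
f=np.array(c['frame']); h=cv2.cvtColor(f,cv2.COLOR_RGB2HSV)
m=((h[...,0]>12)&(h[...,0]<30)&(h[...,1]>120)&(h[...,2]>60)).astype(np.uint8); 
n,l,st,ce=cv2.connectedComponentsWithStats(m)
for i in range(1,n):
  if st[i,4]>60:
    rr,cc=np.nonzero(l==i); P=lift(c,np.c_[rr,cc],.09)[:,:2]; u,s,v=np.linalg.svd(P-P.mean(0),full_matrices=False); print(st[i],P.mean(0),np.degrees(np.arctan(v[0,1]/v[0,0])),np.ptp(P@v[0]),np.ptp(P@v[1]))
cv2.imwrite('pics/w7c.png',cv2.resize(f[:,:,::-1],(720,540)))
print(proj(c,[.4446,-.2747,.09])*[540/384,720/512])"
```

```text
time: 31.48
position: [0.4417, -0.274, 0.205]
tool_rot: [0.165, 0.986, 0.017, 0.003]
ft_force: [0.4, 0.4, -0.5]
grip_width: 0.0871
grip_force: 0.0
row [-0.0128, -0.0164, 0.3896] -0.001 mm [ -3.8  -4.9 116.9] deg -0.4 rows>= 2.8 q [-0.79  0.42  1.72  0.04  1.01 -2.05] t 31.5333
[243 167  13  47 419] [ 0.4411144 -0.2739501] -15.104227263786267 0.045925819687226976 0.01168485980645978
[ 79 241  28  50 552] [ 0.4633511  -0.45440835] -34.920144308576134 0.059497348162181996 0.02482271405119829
[400 241  28  50 594] [ 0.58095279 -0.13373652] -2.5361097028400943 0.06346525363836064 0.02673354129482565
[ 230  300  282   19 3415] [ 0.62524097 -0.17526726] 70.41555152869283 0.32516834834604935 0.022407560052761344
[[271.11783382 350.97892536]]
```

View pics/w7c.png

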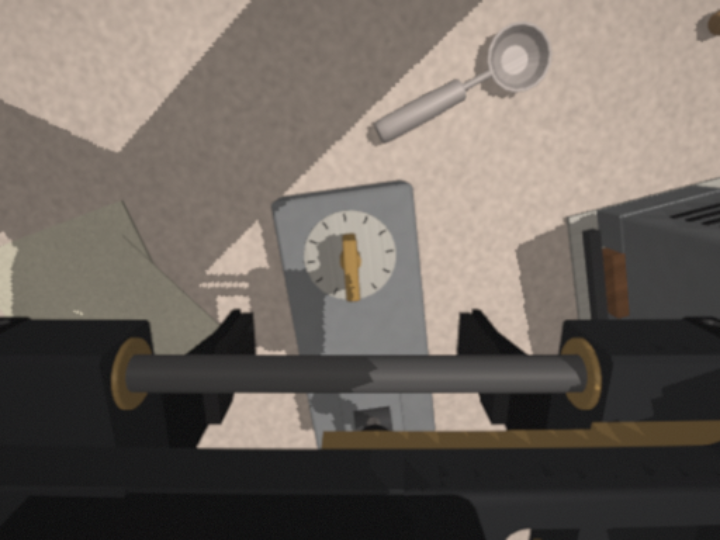

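```bash
python3 -c "
from h import *
go([.4425,-.2742,.078],np.radians(74.7),half=False)"
```

```text
row [-0.0056, -0.0183, 0.4245] -0.0099 mm [ -1.7  -5.5 127.4] deg -3.6 rows>= 3.1 q [-0.79  0.42  1.72  0.04  1.01 -2.05] t 31.5333
```

```bash
python3 -m handwheel '[[-0.0056,-0.0183,0.1,-0.0099],[-0.0056,-0.0183,0.2,-0.0099],[-0.0056,-0.0183,0.3,-0.0099],[-0.0056,-0.0183,0.38,-0.0099],[-0.0056,-0.0183,0.4245,-0.0099],[-0.0056,-0.0183,0.4245,-0.0099],[-0.0056,-0.0183,0.4245,-0.0099]]' 60 25; python3 -m handwheel '[[0,0,0,0],[0,0,0,0],[0,0,0,0],[0,0,0,0],[0,0,0,0],[0,0,0,0]]' 0 25; python3 -c "
from h import *
o=robot.get_obs();print(o['q'].round(3),o['moment'])"
```

```text
time: 32.12
position: [0.4413, -0.2722, 0.0777]
tool_rot: [0.132, 0.991, 0.018, 0.003]
ft_force: [0.1, -0.1, 0.5]
grip_width: 0.0541
grip_force: 0.0
time: 32.62
position: [0.4402, -0.2726, 0.0764]
tool_rot: [0.132, 0.991, 0.018, 0.002]
ft_force: [-0.9, 0.1, -0.7]
grip_width: 0.0199
grip_force: 0.0
[-0.789  0.633  1.818  0.048  0.711 -2.131] [ 0.01357191 -0.00522413 -0.01397555]
```

```bash
python3 -m handwheel '[[0,0,0,0],[0,0,0,0],[0,0,0,0],[0,0,0,0]]' 0 35; python3 -m handwheel '[[0,0,0,0.0175],[0,0,0,0.035],[0,0,0,0.0525],[0,0,0,0.07],[0,0,0,0.07]]'; python3 -c "
from h import *
o=robot.get_obs();print(o['q'].round(3),o['moment'])"
```

```text
time: 32.95
position: [0.44, -0.2731, 0.0761]
tool_rot: [0.132, 0.991, 0.018, 0.002]
ft_force: [-2.3, -2.4, 1.4]
grip_width: 0.0098
grip_force: 35.0
time: 33.37
position: [0.4411, -0.271, 0.0762]
tool_rot: [0.347, 0.937, 0.02, -0.002]
ft_force: [3.2, 3.8, 1.2]
grip_width: 0.0097
grip_force: 35.0
[-0.787  0.633  1.818  0.052  0.711 -1.688] [ 0.14727914 -0.44833362 -0.08914875]
```

```bash
python3 -m handwheel '[[0,0,0,0.019],[0,0,0,0.038],[0,0,0,0.057],[0,0,0,0.076],[0,0,0,0.095],[0,0,0,0.114],[0,0,0,0.133],[0,0,0,0.152],[0,0,0,0.171],[0,0,0,0.19],[0,0,0,0.19]]';  python3 -c "
from h import *
o=robot.get_obs();print(o['q'].round(3),o['moment'])"
```

```text
time: 34.28
position: [0.4471, -0.2697, 0.0764]
tool_rot: [0.816, 0.578, 0.02, -0.01]
ft_force: [22.9, 14.5, -5.1]
grip_width: 0.0098
grip_force: 35.0
[-0.782  0.634  1.814  0.065  0.706 -0.494] [ 2.03109688e+00 -3.63973671e+00 -1.68505625e-03]
```

```bash
python3 -m handwheel '[[0.0145,0.016,0,0],[0.014,0.019,0,0.019],[0.0125,0.021,0,0.038],[0.011,0.023,0,0.057],[0.0095,0.025,0,0.076],[0.008,0.026,0,0.095],[0.0065,0.027,0,0.114],[0.005,0.028,0,0.133],[0.0035,0.029,0,0.152],[0.002,0.03,0,0.171],[0.001,0.03,0,0.18],[0.001,0.03,0,0.18]]';  python3 -c "
from h import *
o=robot.get_obs();print(o['q'].round(3),o['moment'])"
```

```text
time: 35.28
position: [0.4516, -0.2745, 0.0763]
tool_rot: [0.998, 0.054, 0.008, -0.017]
ft_force: [6.5, 5.9, -1.7]
grip_width: 0.01
grip_force: 35.0
[-0.778  0.641  1.795  0.053  0.722  0.645] [ 0.05773695 -1.29027074 -0.11200198]
```

```bash
python3 -m handwheel '[[0,0,0,0.008],[0,0,0,0.016],[0,0,0,0.022],[0,0,0,0.022]]' | grep -E 'time|rot|ft_|width';  python3 -c "
from h import *
o=robot.get_obs();print(o['q'].round(3),o['moment'])";  python3 -m handwheel '[[0,0,0,0.008],[0,0,0,0.012],[0,0,0,0.012]]' | grep -E 'time|rot|ft_|width';  python3 -c "
from h import *
o=robot.get_obs();print(o['q'].round(3),o['moment'])"
```

```text
time: 35.62
tool_rot: [1.0, -0.014, 0.007, -0.017]
ft_force: [5.9, 2.6, -1.2]
grip_width: 0.01
[-0.779  0.641  1.794  0.052  0.722  0.782] [-0.20285332 -1.09774364 -0.01500094]
time: 35.87
tool_rot: [0.999, -0.051, 0.006, -0.017]
ft_force: [6.1, 3.0, -1.4]
grip_width: 0.0101
[-0.778  0.641  1.794  0.051  0.722  0.855] [-0.01759597 -1.19298196  0.53312532]
```

```bash
python3 -m handwheel '[[0,0,0,0],[0,0,0,0],[0,0,0,0],[0,0,0,0]]' 60 ; python3 -m handwheel '[[0,0,-0.12,0],[0,0,-0.25,0],[0,0,-0.35,0],[0,0,-0.45,0],[0,0,-0.45,0]]' 60 | grep pos;  python3 -c "
from h import *
o=robot.get_obs();print(R.from_quat(o['tool_rot']).as_matrix().round(3),o['q'].round(2))
c=snap('wrist','w8.png')
f=np.array(c['frame']); h=cv2.cvtColor(f,cv2.COLOR_RGB2HSV)
m=((h[...,0]>12)&(h[...,0]<30)&(h[...,1]>120)&(h[...,2]>60)).astype(np.uint8); 
n,l,st,ce=cv2.connectedComponentsWithStats(m)
for i in range(1,n):
  if st[i,4]>60:
    rr,cc=np.nonzero(l==i); P=lift(c,np.c_[rr,cc],.09)[:,:2]; u,s,v=np.linalg.svd(P-P.mean(0),full_matrices=False); print(st[i],P.mean(0),np.degrees(np.arctan(v[0,1]/v[0,0])),np.ptp(P@v[0]),np.ptp(P@v[1]))
for n in ('top','side','wrist'):
    if n!='wrist': c=snap(n)
    r=vision.look_for(n,'lamp_tip'); print(n,[(x['point'],x['conf'],lift(c,x['point'],.12)) for x in r[:1]])
cv2.imwrite('pics/w8c.png',f[:,:,::-1])"
```

```text
time: 36.2
position: [0.4483, -0.2747, 0.0759]
tool_rot: [0.999, -0.051, 0.003, -0.019]
ft_force: [-0.2, 0.3, -0.0]
grip_width: 0.0292
grip_force: 0.0
position: [0.4502, -0.2826, 0.2166]
[[ 0.995 -0.102  0.017]
 [-0.102 -0.994  0.028]
 [ 0.014 -0.029 -0.999]] [-0.79  0.42  1.68  0.04  1.05  0.87]
[245 169  12  44 399] [ 0.4473654  -0.27575785] -4.389659841773898 0.04460540291454668 0.011149043539504383
[143 241  18  51 397] [ 0.37176208 -0.15774249] -15.663385367726649 0.06256986942507275 0.017431384351502224
[346 241  18  51 367] [ 0.35253524 -0.3797803 ] 3.3916552080934537 0.06103099861655237 0.016789023570531802
[ 158  300  322   19 3699] [ 0.29869853 -0.35148221] 86.11126079265655 0.3646791857658811 0.0218315608120791
top []
side [([268.2, 300.8], 0.75, array([[ 0.55730511, -0.29893471,  0.12      ]]))]
wrist [([67.9, 262.3], 0.8, array([[0.82571009, 0.61616165, 0.12      ]]))]
```

View pics/w8c.png

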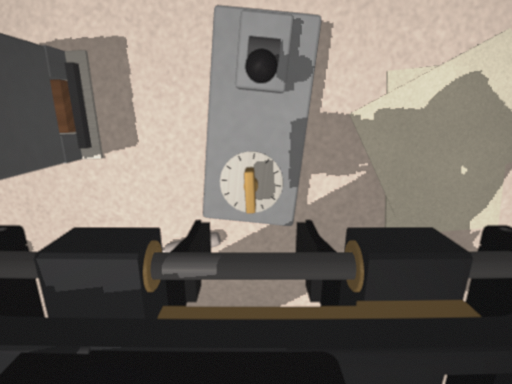

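```bash
python3 -c "
from h import *
for d,z in ((.003,.2),(.003,.113),(.07,.113),(.078,.113)): go([.5084+.982*d,-.287-.19*d,z],np.radians(-101),half=False)"
```

```text
row [0.2172, 0.0076, 0.0313] 0.0143 mm [65.2  2.3  9.4] deg 5.2 rows>= 1.6 q [-0.79  0.43  1.69  0.04  1.05  0.87] t 36.9167
row [0.2168, 0.019, 0.3211] 0.0143 mm [65.   5.7 96.3] deg 5.2 rows>= 2.8 q [-0.79  0.43  1.69  0.04  1.05  0.87] t 36.9167
row [0.4393, 0.0389, 0.3206] 0.0143 mm [131.8  11.7  96.2] deg 5.2 rows>= 3.9 q [-0.79  0.43  1.69  0.04  1.05  0.87] t 36.9167
row [0.4659, 0.0412, 0.3205] 0.0143 mm [139.8  12.4  96.2] deg 5.2 rows>= 4.1 q [-0.79  0.43  1.69  0.04  1.05  0.87] t 36.9167
```

```bash
python3 -m handwheel '[[0.1,0.004,0.02,0.0143],[0.2172,0.0076,0.0313,0.0143],[0.2172,0.0076,0.0313,0.0143],[0.2172,0.0076,0.0313,0.0143],[0.2172,0.01,0.1,0.0143],[0.2168,0.015,0.2,0.0143],[0.2168,0.019,0.3,0.0143],[0.2168,0.019,0.3211,0.0143],[0.2168,0.019,0.3211,0.0143]]' 0 | grep -E 'pos|ft_|width';  python3 -c "
from h import *
for d,z in ((.068,.113),(.078,.113)): go([.5084+.982*d,-.287-.19*d,z],np.radians(-101),half=False)"
```

```text
position: [0.5098, -0.2868, 0.112]
ft_force: [-0.1, -0.5, 0.7]
grip_width: 0.0029
row [0.2222, 0.0011, -0.0047] -0.0 mm [66.6  0.3 -1.4] deg -0.0 rows>= 1.6 q [-0.72  0.64  1.62  0.04  0.91  1.02] t 37.6667
row [0.2555, 0.0011, -0.0049] -0.0 mm [76.6  0.3 -1.5] deg -0.0 rows>= 1.8 q [-0.72  0.64  1.62  0.04  0.91  1.02] t 37.6667
```

```bash
python3 -m handwheel '[[0.03,0,-0.004,0],[0.06,0,-0.004,0],[0.09,0,-0.004,0],[0.12,0,-0.004,0],[0.15,0,-0.004,0],[0.18,0,-0.004,0],[0.2,0,-0.004,0],[0.22,0,-0.004,0],[0.22,0,-0.004,0]]' | grep -E 'pos|ft_'; python3 -m handwheel '[[0.01,0,0,0],[0.02,0,0,0],[0.02,0,0,0]]' | grep -E 'pos|ft_'; python3 -m handwheel '[[0.01,0,0,0],[0.015,0,0,0],[0.015,0,0,0]]' | grep -E 'pos|ft_'; python3 -c "
from h import *
c=snap('side','s9.png'); r=vision.look_for('side','lamp_tip');P=lift(c,r[0]['point'],.12)[0]; print(r[0],P,(P[:2]-[.5084,-.287])@[.982,-.19])"
```

```text
position: [0.5788, -0.3017, 0.1159]
ft_force: [-0.4, 0.3, 0.7]
position: [0.5832, -0.3024, 0.1157]
ft_force: [0.0, 0.3, -1.3]
position: [0.5845, -0.3025, 0.1156]
ft_force: [-6.8, 1.0, 2.5]Traceback (most recent call last):
  File "<string>", line 3, in <module>
    c=snap('side','s9.png'); r=vision.look_for('side','lamp_tip');P=lift(c,r[0]['point'],.12)[0]; print(r[0],P,(P[:2]-[.5084,-.287])@[.982,-.19])
                                                                           ~^^^
IndexError: list index out of range
```

```bash
python3 -m handwheel '[[0.008,0,0,0],[0.008,0,0,0],[0.008,0,0,0]]' | grep -E 'pos|ft_'; python3 -m handwheel '[[-0.06,0,0,0],[-0.15,0,-0.1,0],[-0.25,0,-0.35,0],[-0.5,0,-0.5,0],[-0.5,0,-0.5,0],[-0.5,0,-0.5,0],[-0.5,0,-0.5,0],[-0.5,0,-0.5,0]]' 60 | grep -E 'pos|ft_'; python3 -c "
from h import *
c=snap('side','s9.png'); r=vision.look_for('side','lamp_tip')
for x in r[:1]: P=lift(c,x['point'],.12)[0]; print(x,P,(P[:2]-[.5084,-.287])@[.982,-.19])
a=cv2.imread('pics/s9.png')[170:384,150:420]; b=cv2.imread('pics/w8.png')
cv2.imwrite('pics/s9c.png',cv2.resize(a,None,fx=2.6,fy=2.6))"
```

```text
position: [0.5847, -0.3025, 0.1155]
ft_force: [-11.1, 1.1, 4.2]
position: [0.4419, -0.2816, 0.2681]
ft_force: [-0.3, 0.4, -0.2]
{'point': [268.0, 321.3], 'conf': 0.61} [ 0.59309829 -0.31055349  0.12      ] 0.08764888224608287
```

View pics/s9c.png

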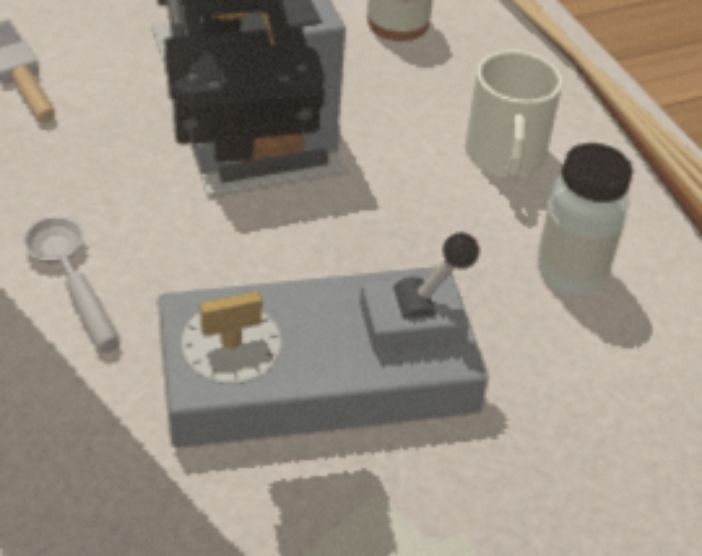

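```bash
python3 -c "
from h import *
c=snap('side')
P=lift(c,[266.1,326.9],.12)[0]; print((P[:2]-[.5084,-.287])@[.982,-.19])
for a in (.35,.4,.5):
  d=.07+.06*np.sin(a); print(a+.5,proj(c,[.5084+.982*d,-.287-.19*d,.067+.06*np.cos(a)]))"
```

```text
0.09916433131615575
0.85 [[263.74954207 322.03250515]]
0.9 [[264.01263394 323.43275992]]
1.0 [[264.70101491 326.09988825]]
```

Lever is fully over at about 1.0 rad, the key is at its stop, and the carrier is home, so I'm handing in.

```bash
python3 -c "
from rig import job
print(job.hand_in())"
```

```text
the job is handed in; nothing more can be done
None
```

I handed the job in at about 39 s of the allowed 69 s: the carrier is home against the end stop, the key is wound to its hard stop, the lamp lever is fully over, and everything has been let go. The hand-in gave no verdict. The moves cannot lean the tool directly, so I leaned it about 25° for the push by driving the arm against its reach limit, then undid the lean the same way.

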